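# Hold the sprung peg gaping around the price card's edge

### The job

Pick up the big sprung wooden peg from the counter and squeeze its handles so that its jaws spread wide open, then bring it level around the taller price card's upright edge that faces the robot, about half way up, with the jaws pointing along the card, the edge well inside the mouth and neither jaw touching the card, so that I can slip a new ticket in. Finish while you are still holding it up there squeezed wide open: do not let go or let it close. Do not push the card out of place, and leave everything else on the counter where it is.

Things in the scene. Friction and masses are not known exactly. Their poses are not given: they have to be found in the camera images.
- clip: big sprung peg of plain light wood (the only one), 120 mm long, 80 g, lying on its side: two mirrored halves 30 mm tall turn about an upright steel pin (radius 5 mm). Origin on the pin's axis, at the underside: the wood spans z 0 to 30 mm. x: along the middle plane towards the jaws (tips at x = 55 mm, handle ends about -65 mm); y: across, the squeezing direction; z: the pin's axis, up
- clip_squeeze (a point): the point midway between the handles where to squeeze: 42 mm behind the pin, 15 mm above the peg's underside; axes as the peg's. Shut, the handles splay: 48 mm over their outsides here, 59 mm at the tail ends. Squeezed fully, to a stop, their outer faces are parallel to x, 28 mm apart. Each side takes 5 N to start and 9 N to reach the stop; more does no harm. Let go, it springs shut
- clip_mouth (a point): the point midway between the jaws' thick noses, 49 mm ahead of the pin, 15 mm above the peg's underside; axes as the peg's. The noses run 6 mm either way along x from here (tips at +6 mm); behind them the mouth reaches back to the pin, 44 mm behind this point
- clip_left (a joint): how far each half of the peg is turned open (both halves turn equally): 0 = jaws shut, 0.24 rad = fully open at the stop; then the mouth is 21 mm wide at the inner end of the noses and 27 mm at the tips
- tall_card: the taller of two price cards: a blank stiff white card 110 mm wide, 125 mm tall and 5 mm thick, standing upright in a wooden foot 80 x 60 x 24 mm (0.7 kg, loose on the counter). Origin at the centre of the foot's underside; x runs along the card, away from the edge that faces the robot (that edge is at x = -55 mm, 15 mm beyond the foot); y is across the thickness; z up. The card spans z = 24 to 149 mm
- tall_edge (a point): the point half way up the tall card's upright edge that faces the robot (86.5 mm above the counter, in the middle of the thickness); axes as the tall card's
- short_card: the shorter price card, to be left alone: white, 90 wide, 60 tall, 5 mm thick in an 80 x 60 x 24 mm wooden foot, 84 mm tall in all. Origin at the centre of the underside
- parcel_a: a green leaf-wrapped parcel tied with string, 55 x 150 x 50 mm, long side along its y, beyond and between the cards; leave alone. Origin at the centre of the underside
- parcel_b: another such parcel, 55 x 150 x 50 mm, at the left; leave alone. Origin at the centre of the underside
- calculator: a grey pocket calculator lying flat, 140 x 85 x 18 mm; leave alone. Origin at the centre of the underside
- dish: a small white dish, 110 mm across, 35 mm tall; leave alone. Origin at the centre of the underside
- jar: a closed glass jar, 90 mm across, 100 mm tall; leave alone. Origin at the centre of the underside
There are look-alikes about, which are no part of the job. Several things have the shape of the clip; the one meant has the colours described above.

How it is judged:
By the outcome, as a careful person would: the job done as asked, in the order asked, and still so for the second after the job is handed in, while the arm keeps its last pose, push and grip.
It also fails if it takes over 35 s, if anything falls off the work surface, if the arm or the gripper's body presses on something with over 40 N, if the wrist force passes 120 N, or if a joint passes its speed limit or range.

### The arm

A 6-joint arm with a two-finger parallel gripper is mounted at the origin on the work surface. World frame = base frame: x ahead of the robot, y to its left, z up, the work surface at z = 0. Lengths are in mm, angles in rad, forces in N, time in s.
With the tool pointing down it reaches from about 350 to 875 mm from the base axis. Payload 4.2 kg.
Tool frame: the origin (TCP) lies at the very end of the fingers, on their centre line; the grasp point (between the pads) lies 19 mm behind it; z points along the fingers, y is the direction in which the jaws open and shut (so a half turn about z gives the same grasp; the last joint's range is limited). The gripper opens to 85 mm and grips with 20 to 120 N. Pads are 22 mm wide; open, the fingers measure 114 mm over their backs; the gripper's body (76 mm by 85 mm) begins 54 mm behind the grasp point. The pads swing forward as they close: fully open they stand 13 mm farther back than shut.
Start: joints at [-0.915, 0.385, 0.008, 0, -1.194, -0.259], TCP at [241.556, -576.411, 231.312] pointing down, gripper open.
Joint ranges: [-3.14, 3.14], [-1.21, 2.06], [-1.07, 1.41], [-3.16, 2.05], [-2.99, -0.16], [-3.1, 3.1]. Speed limits (rad/s): [2.79, 2.79, 3.14, 3.14, 3.14, 3.14].

### API

Orientations are given as a unit quaternion [x, y, z, w].
In Python, from bench import read_state, get_image, camera_params, job_done gives the robot as it stands.
- The arm moves only by the tool send_rows, never from a script. Its arguments are lists of equal length, an entry for each row: "translation": the shift along the tool's x, y, z in m, a list of three; "yaw": the turn about the tool's z in degrees; "fingers": the closure in counts, from 0 (fully open) to 255 (shut). A call has 1 to 12 rows; each row is the pose to reach, as a shift and turn from the pose measured when the call began, along the tool's axes at that moment; what a row does not reach only later rows make up. A row lasts 1/10 s, in which the tool goes at most 50 mm and 8.59 degrees, less where a joint would pass 70% of its speed; a pose out of reach is approached as far as the arm can. A call with a gripper value outside its range is refused whole. The fingers move at their own pace and stop on an object; the grip force is fixed at half the most. Time passes only in rows, so rows that repeat a pose let the fingers close. It gives the time, the measured TCP pose, the force and the opening at its end, in the units of the state.
- read_state(): the state, without advancing time (a new reading comes with each control period).
- get_image(name): name is "scene" or "top" or "wrist"; returns the picture (480x640x3 uint8, blue, green, red); there is no depth.
- camera_params(name): a dict with "mtx" (3x3 intrinsics, pixels), "rvec" (rotation vector, rad) and "tvec" (3), from world to camera coordinates, as OpenCV has them; the wrist camera has in their place "tool_from_camera" (4x4, takes a point from camera to tool coordinates, whose origin is the TCP and whose axes are the flange's). Camera axes: x right, y down, z forward; pixel columns grow to the right and rows downward; lengths in mm; the calibration is good to about 2 mm. A picture is of the moment at which its call begins: read the wrist's pose just before it. camera_params takes no time and is no camera call.
- job_done(): hands the job in, once; it reports no verdict.
The state is a dict: "clock": time; "joints": joint angles; "joint_vel": joint speeds; "joint_efforts": joint torques, N m; "position": TCP position; "ee_rot": TCP orientation; "contact_force": force on the tool from outside, world axes, zero at the start; "wrist_torque": the same for the moment, N m; "gripper_width": finger opening in mm.
Only numpy, scipy, OpenCV 4.12 (cv2) and the standard library are available. Lean on these libraries where they do the work, as an engineer would, in place of code of your own. Each camera call takes 0.05 s, during which the arm holds its last target.

## Working session

There is one attempt and no reset: what is moved stays moved. The work goes in short steps, Python scripts to look and compute and a tool call to move; the robot and the scene stay as the last step left them, time stands still between calls to the robot, and variables do not carry over. Pictures are saved under pics/ and viewed, and the job is handed in when it is done.

Besides the shell and the picture viewer there is one more tool, called after "Request:" by a JSON object that holds its "name" and its "arguments". send_rows: Moves the arm, as the interface text tells. Its arguments: {"type":"object","properties":{"translation":{"type":"array","items":{"type":"array","items":{"type":"number"}}},"yaw":{"type":"array","items":{"type":"number"}},"fingers":{"type":"array","items":{"type":"number"}}},"required":["translation","yaw","fingers"]}

```bash
mkdir -p pics; python3 - <<'E'
from bench import *
import cv2
print(read_state())
for n in("scene","top"):
    cv2.imwrite(f"pics/{n}0.png",get_image(n)); print(n,camera_params(n))
print(camera_params("wrist"))
E
```

```text
{'clock': 0.0, 'joints': array([-9.15374831e-01,  3.85552443e-01,  6.62244155e-03, -4.96450176e-04,
       -1.19398180e+00, -2.58581425e-01]), 'joint_vel': array([-0.00136053, -0.00102168,  0.00239438,  0.00095786,  0.00114963,
       -0.00110938]), 'joint_efforts': array([ 7.58769274e-04, -3.92280400e+01,  1.88402957e+01,  4.18611065e+00,
       -4.61568357e-03, -5.05251990e-05]), 'position': array([ 241.34860069, -575.89064437,  230.22311014]), 'ee_rot': array([-1.97030712e-01,  9.80396719e-01,  1.05099417e-03, -2.59697967e-04]), 'contact_force': array([ 0.22150065, -0.10647745, -0.18213024]), 'wrist_torque': array([ 0.06711514, -0.01800125,  0.0067828 ]), 'gripper_width': 85.2406759161686}
scene {'mtx': array([[524.7499958 ,   0.        , 319.98760169],
       [  0.        , 524.7499958 , 242.60153014],
       [  0.        ,   0.        ,   1.        ]]), 'rvec': array([ 2.08829708,  0.90028588, -0.43134627]), 'tvec': array([-408.9657965 , -190.79335223, 1759.79540263])}
top {'mtx': array([[463.10553799,   0.        , 318.76052773],
       [  0.        , 463.10553799, 233.33488257],
       [  0.        ,   0.        ,   1.        ]]), 'rvec': array([ 2.16451685, -2.16694085,  0.13928086]), 'tvec': array([   4.35286833,  567.23351271, 1305.0564261 ])}
{'mtx': array([[410.94514277,   0.        , 320.6707503 ],
       [  0.        , 410.94514277, 245.6442999 ],
       [  0.        ,   0.        ,   1.        ]]), 'tool_from_camera': array([[ 1.82458383e-04, -9.57741247e-01, -2.87631137e-01,
         7.35658535e+01],
       [ 9.99999843e-01,  3.27135958e-04, -4.54934217e-04,
        -3.88891995e-01],
       [ 5.29803752e-04, -2.87631009e-01,  9.57741156e-01,
        -1.43552846e+02],
       [ 0.00000000e+00,  0.00000000e+00,  0.00000000e+00,
         1.00000000e+00]])}
```

View pics/scene0.png

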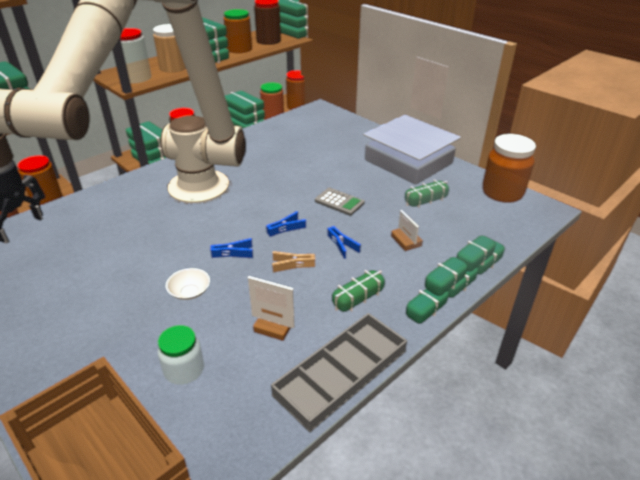

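View pics/top0.png

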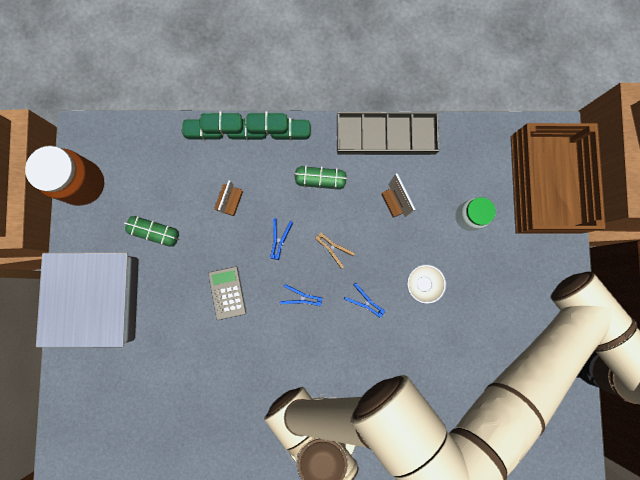

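Candidates for the peg: light wood at top (335,249) / scene (293,261). The blue look-alikes are at top (282,240), (302,298), (367,300) / scene (343,241), (286,224), (232,249). I choose the plain wood one. The tall card is at top (400,195) / scene (272,305) and the short card at top (229,197) / scene (407,232). Next is a close crop.

```bash
cat > h.py <<'E'
import cv2,numpy as np
from bench import *
from scipy.spatial.transform import Rotation as R
def cam(n,st=None):
    p=camera_params(n)
    if n=="wrist":
        T=p["tool_from_camera"]; Rt=R.from_quat(st["ee_rot"]).as_matrix()
        return p["mtx"],Rt@T[:3,:3],Rt@T[:3,3]+st["position"]
    Rm=cv2.Rodrigues(p["rvec"])[0]; return p["mtx"],Rm.T,-Rm.T@p["tvec"]
def ray(c,px):
    K,Rw,o=c; px=np.atleast_2d(np.asarray(px,float)); d=np.c_[(px-K[:2,2])/[K[0,0],K[1,1]],np.ones(len(px))]@Rw.T
    return o,d/np.linalg.norm(d,axis=1)[:,None]
def onplane(c,px,z):
    o,d=ray(c,px); return o+d*((z-o[2])/d[:,2])[:,None]
def tri(c1,p1,c2,p2):
    o1,d1=ray(c1,p1);o2,d2=ray(c2,p2);d1=d1[0];d2=d2[0]
    s=np.linalg.lstsq(np.c_[d1,-d2],o2-o1,rcond=None)[0]
    a=o1+s[0]*d1;b=o2+s[1]*d2; return (a+b)/2,np.linalg.norm(a-b)
def proj(c,P):
    K,Rw,o=c; q=(np.atleast_2d(P)-o)@Rw; return q[:,:2]/q[:,2:]*[K[0,0],K[1,1]]+K[:2,2]
E
python3 - <<'E'
from h import *
t=cv2.imread("pics/top0.png");s=cv2.imread("pics/scene0.png")
a=cv2.resize(t[160:280,300:440],None,fx=4,fy=4,interpolation=cv2.INTER_CUBIC)
cv2.imwrite("pics/crop_t.png",a)
b=cv2.resize(s[240:350,230:340],None,fx=5,fy=5,interpolation=cv2.INTER_CUBIC)
cv2.imwrite("pics/crop_s.png",b)
for n,im in(("top",t),("scene",s)):
    hsv=cv2.cvtColor(im,cv2.COLOR_BGR2HSV); m=cv2.inRange(hsv,(8,80,90),(25,255,255))
    k,l,st,ce=cv2.connectedComponentsWithStats(m)
    print(n,[(st[i].tolist(),ce[i].round(1).tolist()) for i in range(1,k) if 20<st[i,4]<2000])
print(onplane(cam("top"),[[335,247],[322,235],[400,190]],15))
E
```

```text
top [([620, 83, 20, 135, 1926], [630.8, 147.2]), ([522, 127, 6, 104, 129], [524.5, 179.1]), ([516, 132, 7, 100, 112], [519.2, 182.2]), ([533, 133, 43, 1, 43], [554.0, 133.0]), ([512, 135, 2, 23, 23], [512.2, 146.0]), ([581, 139, 8, 83, 132], [584.6, 180.4]), ([40, 149, 45, 49, 598], [70.4, 178.5]), ([513, 159, 3, 34, 34], [513.6, 175.5]), ([215, 184, 12, 27, 97], [220.0, 196.5]), ([224, 187, 18, 28, 271], [232.4, 200.7]), ([382, 189, 21, 28, 265], [391.9, 202.4]), ([588, 230, 52, 12, 526], [612.6, 235.3]), ([316, 233, 38, 35, 234], [332.6, 247.8]), ([0, 255, 42, 10, 233], [18.3, 259.0]), ([574, 281, 17, 13, 21], [582.5, 286.7]), ([610, 324, 26, 23, 141], [623.3, 336.1]), ([613, 374, 20, 29, 51], [619.0, 389.4]), ([370, 395, 19, 16, 25], [378.8, 403.0]), ([525, 400, 18, 23, 82], [534.7, 410.1]), ([285, 420, 12, 15, 22], [288.8, 427.3]), ([298, 439, 49, 41, 1602], [322.1, 461.6]), ([482, 445, 24, 34, 197], [495.3, 460.3])]
scene [([393, 0, 7, 12, 53], [396.3, 5.4]), ([400, 0, 8, 14, 35], [405.0, 7.3]), ([412, 0, 12, 18, 121], [418.1, 8.2]), ([423, 0, 8, 20, 48], [427.4, 10.2]), ([454, 10, 14, 20, 95], [459.0, 21.1]), ([7, 91, 9, 12, 37], [10.2, 96.4]), ([67, 99, 8, 13, 28], [69.4, 104.0]), ([170, 115, 35, 17, 433], [187.3, 123.7]), ([111, 149, 30, 23, 361], [126.2, 160.5]), ([18, 162, 36, 42, 386], [41.5, 181.5]), ([57, 174, 17, 22, 233], [64.4, 185.4]), ([25, 188, 7, 9, 37], [27.7, 192.6]), ([17, 201, 13, 12, 100], [23.4, 206.9]), ([392, 229, 30, 21, 317], [404.5, 239.5]), ([273, 252, 42, 20, 579], [291.5, 260.7]), ([473, 267, 53, 62, 1272], [501.1, 301.6]), ([262, 309, 20, 9, 70], [271.7, 312.6]), ([254, 318, 36, 22, 475], [270.5, 328.5])]
[[ 529.19633867  -43.85189211   15.        ]
 [ 564.49906971   -5.96292547   15.        ]
 [ 698.84105134 -237.8948115    15.        ]]
```

View pics/crop_t.png

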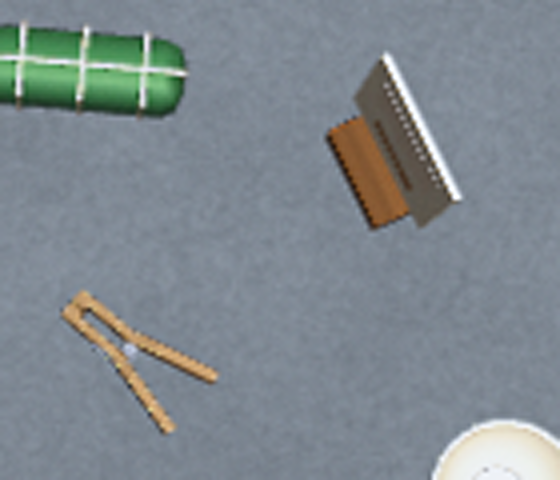

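View pics/crop_s.png

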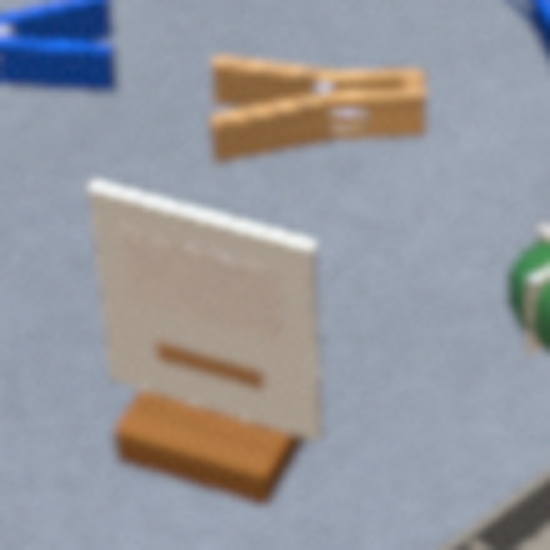

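The crop confirms it: the plain wood peg has its jaws at top (319,236), its pin at about (332,247) and its handle ends at (353,254) and (342,267).

```bash
python3 - <<'E'
from h import *
T=cam("top");S=cam("scene")
def ct(x,y): return [300+(x+.5)/4-.5,160+(y+.5)/4-.5]
def cs(x,y): return [230+(x+.5)/5-.5,240+(y+.5)/5-.5]
for n,a,b in [("pin",ct(130,350),cs(322,87)),("handA",ct(214,375),cs(217,115)),("handB",ct(168,428),cs(214,62)),
  ("cardnear",ct(459,198),cs(92,184)),("cardfar",ct(387,57),cs(316,243))]:
    print(n,[x.round(1) if hasattr(x,'round') else x for x in tri(T,a,S,b)], onplane(T,a,30 if 'c'!=n[0] else 149).round(1))
print("tip",onplane(T,[ct(74,303)],30).round(1))
st=read_state(); print(R.from_quat(st["ee_rot"]).as_matrix().round(3))
E
```

```text
pin [array([527.8, -34.6,  29.3]), np.float64(0.7)] [[527.5 -34.9  30. ]]
handA [array([509.9, -94.2,  33. ]), np.float64(2.3)] [[509.4 -95.4  30. ]]
handB [array([471. , -62.4,  28.6]), np.float64(1.1)] [[471.2 -61.9  30. ]]
cardnear [array([ 618.8, -248.6,  149.9]), np.float64(2.0)] [[ 618.3 -249.6  149. ]]
cardfar [array([ 715.7, -201.6,  149.5]), np.float64(5.1)] [[ 714.2 -203.7  149. ]]
tip [[561.7   5.5  30. ]]
[[-0.922 -0.386 -0.001]
 [-0.386  0.922  0.002]
 [ 0.     0.002 -1.   ]]
```

```bash
cat >> h.py <<'E'
def plan(xyz,ang):
    st=read_state(); Rt=R.from_quat(st["ee_rot"]).as_matrix()
    d=Rt.T@(np.array(xyz)-st["position"]); a=np.degrees(np.arctan2(Rt[1,0],Rt[0,0]))
    y=-((ang-a+180)%360-180)
    print("t",st["clock"],"pos",st["position"].round(1),"toolx ang",round(a,2),"-> rows",(d/1000).round(4),"yaw",round(y,2),"F",st["contact_force"].round(1),"w",round(st["gripper_width"],1),"j6",st["joints"][5].round(2),"tilt",Rt[:,2].round(4))
E
python3 -c "
from h import *
plan([500.4,-66.7,130],-130.5)"
```

```text
t 0.1 pos [ 241.4 -576.   230.3] toolx ang -157.27 -> rows [-0.4357  0.3695  0.101 ] yaw -26.77 F [ 0.1 -0.1 -0.3] w 85.3 j6 -0.26 tilt [-8.0e-04  1.7e-03 -1.0e+00]
```

Request:
{"name": "send_rows", "arguments": {"translation": [[-0.02, 0.017, 0], [-0.055, 0.047, 0], [-0.09, 0.076, 0.01], [-0.128, 0.108, 0.02], [-0.166, 0.14, 0.03], [-0.204, 0.173, 0.04], [-0.242, 0.205, 0.05], [-0.28, 0.237, 0.06], [-0.318, 0.27, 0.07], [-0.356, 0.302, 0.08], [-0.394, 0.334, 0.09], [-0.42, 0.356, 0.1]], "yaw": [0, -2, -5, -8, -11, -14, -17, -20, -23, -25, -26.8, -26.8], "fingers": [0, 0, 0, 0, 0, 0, 0, 0, 0, 0, 0, 0]}}

```text
clock: 1.3
position: [492.0, -82.8, 130.7]
ee_rot: [-0.42, 0.908, 0.001, 0.0]
contact_force: [0.7, -0.2, -0.3]
gripper_width: 85.4
```

Request:
{"name": "send_rows", "arguments": {"translation": [[-0.01, 0.0, 0], [-0.01, 0.0, 0.0], [-0.01, 0.0, 0.0]], "yaw": [0, 0, 0], "fingers": [0, 0, 0]}}

```text
clock: 1.6
position: [498.0, -75.6, 130.6]
ee_rot: [-0.42, 0.908, 0.001, -0.0]
contact_force: [0.8, 0.0, 0.3]
gripper_width: 85.3
```

```bash
python3 - <<'E'
from h import *
plan([500.4,-66.7,130],-130.5)
st=read_state(); im=get_image("wrist"); cv2.imwrite("pics/w1.png",im); np.save("w1.npy",st,allow_pickle=True)
E
```

```text
t 1.6 pos [498.  -75.6 130.6] toolx ang -130.38 -> rows [-0.0083  0.0039  0.0006] yaw 0.12 F [0.8 0.  0.3] w 85.3 j6 -0.87 tilt [-0.001   0.0018 -1.    ]
```

View pics/w1.png

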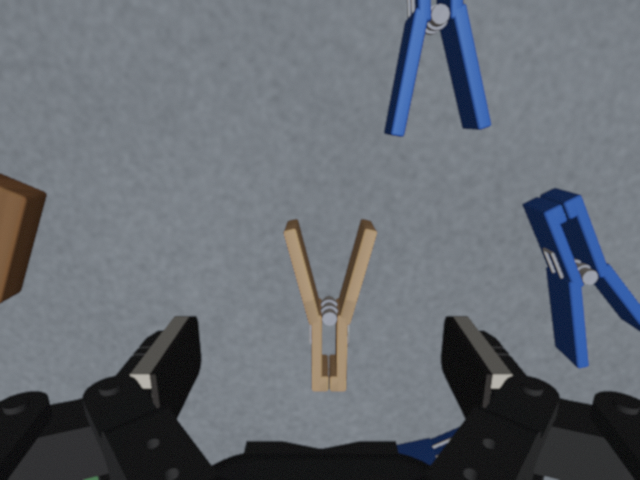

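```bash
python3 - <<'E'
from h import *
st=np.load("w1.npy",allow_pickle=True).item(); W=cam("wrist",st)
im=cv2.imread("pics/w1.png")
hsv=cv2.cvtColor(im,cv2.COLOR_BGR2HSV); m=cv2.inRange(hsv,(5,50,60),(25,255,255)); m[:,:200]=0; m[:,450:]=0
ys,xs=np.where(m); print(xs.min(),xs.max(),ys.min(),ys.max())
for y in (225,232,240,255,270,290,360,380):
    x=xs[ys==y]; print(y,x.min(),x.max())
pin=onplane(W,[329,319],30)[0]; print("pin",pin)
pts=onplane(W,[[292,222],[368,222],[320.5,390],[338,390]],30); print(pts.round(1))
tail=(pts[0]+pts[1])/2; tip=(pts[2]+pts[3])/2
for a,b in((tail,tip),):print(np.degrees(np.arctan2(*(b-a)[1::-1])),np.linalg.norm(b-a))
print("w-top tri",tri(W,[329,319],cam("top"),[332.1,247.1]))
print("TCP proj",proj(W,[st["position"],[500.4,-66.7,30]]))
cv2.imwrite("pics/w1c.png",cv2.resize(im[205:405,260:400],None,fx=4,fy=3.0))
E
```

```text
284 376 220 390
225 287 372
232 284 376
240 286 374
255 290 369
270 294 365
290 300 359
360 312 346
380 312 345
pin [526.19036989 -34.13014057  30.        ]
[[501.4 -98.7  30. ]
 [466.1 -68.7  30. ]
 [565.6   3.7  30. ]
 [556.4  11.5  30. ]]
49.75439102709192 119.62709457069327
w-top tri (array([526.90072864, -34.43532159,  29.9801392 ]), np.float64(1.5324890810951064))
TCP proj [[321.2958548  321.6220847 ]
 [327.07737738 258.94438316]]
```

View pics/w1c.png

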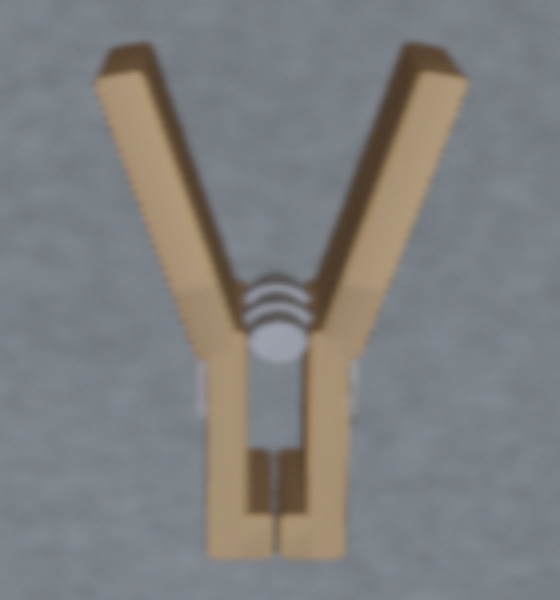

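```bash
python3 - <<'E'
from h import *
st=np.load("w1.npy",allow_pickle=True).item(); W=cam("wrist",st)
p=onplane(W,[[284.5,231.5],[376.7,231.5],[312,390.5],[346,390.5],[329.2,318.8]],30)
print(p.round(1),np.linalg.norm(p[0]-p[1]))
a=(p[0]+p[1])/2;b=(p[2]+p[3])/2;d=(b-a)/np.linalg.norm(b-a); print(np.degrees(np.arctan2(d[1],d[0])),np.linalg.norm(b-a),"pin at",b-55*d,"sq",b-97*d, "x from measured pin",p[4]-42*d)
sq=b-97*d
plan([sq[0],sq[1],4],-130.5)
E
```

```text
[[ 5.089e+02 -9.720e+01  3.000e+01]
 [ 4.657e+02 -6.050e+01  3.000e+01]
 [ 5.704e+02  1.000e-01  3.000e+01]
 [ 5.524e+02  1.540e+01  3.000e+01]
 [ 5.260e+02 -3.420e+01  3.000e+01]] 56.61635441435029
49.46931616193163 114.0442170170582 pin at [525.66988954 -34.00922144  30.        ] sq [498.37597204 -65.93165975  30.        ] x from measured pin [498.70356421 -66.07836147  30.        ]
t 1.65 pos [497.8 -76.  130.8] toolx ang -130.44 -> rows [-0.008   0.0059  0.1268] yaw 0.06 F [-0.7  0.2  0.4] w 85.8 j6 -0.87 tilt [-7.0e-04  1.8e-03 -1.0e+00]
```

Request:
{"name": "send_rows", "arguments": {"translation": [[-0.004, 0.003, 0.02], [-0.008, 0.0055, 0.05], [-0.008, 0.0055, 0.08], [-0.008, 0.0055, 0.105], [-0.008, 0.0055, 0.12], [-0.008, 0.0055, 0.126], [-0.008, 0.0055, 0.126]], "yaw": [0, 0, 0, 0, 0, 0, 0], "fingers": [0, 0, 0, 0, 0, 0, 0]}}

```text
clock: 2.35
position: [498.2, -67.2, 4.6]
ee_rot: [-0.418, 0.908, 0.001, -0.0]
contact_force: [-0.4, 0.4, -0.7]
gripper_width: 85.3
```

```bash
python3 -c "
from h import *
plan([499,-66.2,3],-130.5)"
```

```text
t 2.35 pos [498.2 -67.2   4.6] toolx ang -130.53 -> rows [-0.0013  0.      0.0016] yaw -0.03 F [-0.4  0.4 -0.7] w 85.3 j6 -0.89 tilt [-0.0018  0.0016 -1.    ]
```

Now I close on it.

Request:
{"name": "send_rows", "arguments": {"translation": [[-0.001, 0, 0.001], [-0.001, 0, 0.001], [-0.001, 0, 0.001], [-0.001, 0, 0.001], [-0.001, 0, 0.001], [-0.001, 0, 0.001], [-0.001, 0, 0.001], [-0.001, 0, 0.001]], "yaw": [0, 0, 0, 0, 0, 0, 0, 0], "fingers": [60, 120, 255, 255, 255, 255, 255, 255]}}

```text
clock: 3.15
position: [500.2, -66.4, 6.1]
ee_rot: [-0.419, 0.908, 0.0, 0.001]
contact_force: [-3.0, -1.0, 11.7]
gripper_width: 24.6
```

```bash
python3 - <<'E'
from h import *
plan([499,-66.2,3],-130.5)
cv2.imwrite("pics/w2.png",get_image("wrist"))
E
```

```text
t 3.15 pos [500.2 -66.4   6.1] toolx ang -130.44 -> rows [0.0006 0.0011 0.0031] yaw 0.06 F [-3.  -1.  11.7] w 24.6 j6 -0.89 tilt [ 0.002   0.0015 -1.    ]
```

View pics/w2.png

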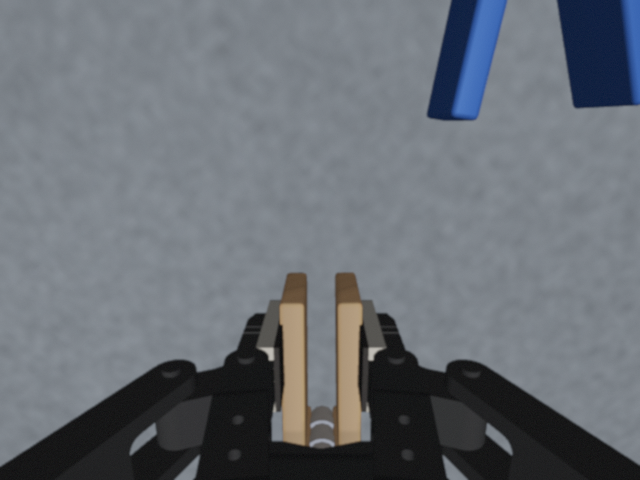

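The handles are parallel, so it is at the stop. Lifting.

Request:
{"name": "send_rows", "arguments": {"translation": [[0, 0, -0.01], [0, 0, -0.03], [0, 0, -0.055], [0, 0, -0.08], [0, 0, -0.1], [0, 0, -0.1], [0, 0, -0.1]], "yaw": [0, 0, 0, 0, 0, 0, 0], "fingers": [255, 255, 255, 255, 255, 255, 255]}}

```text
clock: 3.9
position: [499.8, -66.4, 106.5]
ee_rot: [-0.419, 0.908, 0.0, 0.002]
contact_force: [-0.8, -0.1, -0.3]
gripper_width: 24.6
```

```bash
python3 - <<'E'
from h import *
plan([487,-312,90],180+25.7)
cv2.imwrite("pics/w3.png",get_image("wrist"))
s=get_image("scene");cv2.imwrite("pics/s3.png",cv2.resize(s[180:340,200:360],None,fx=3.7,fy=3.7,interpolation=cv2.INTER_CUBIC))
E
```

```text
t 3.9 pos [499.8 -66.4 106.5] toolx ang -130.46 -> rows [ 0.1952 -0.1496  0.016 ] yaw 23.84 F [-0.8 -0.1 -0.3] w 24.6 j6 -0.89 tilt [ 0.0029  0.0021 -1.    ]
```

View pics/w3.png

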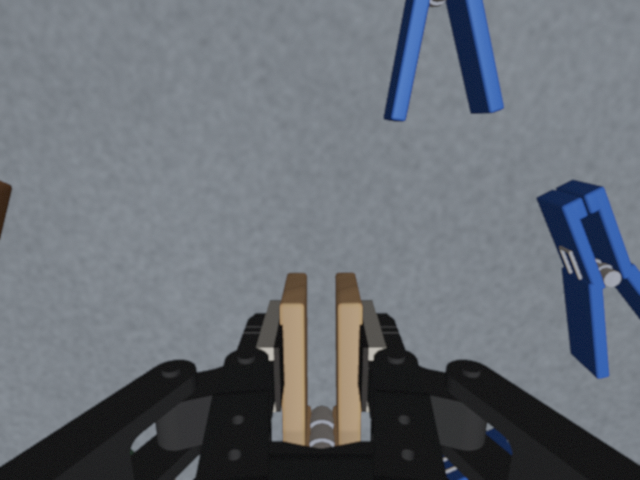

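View pics/s3.png

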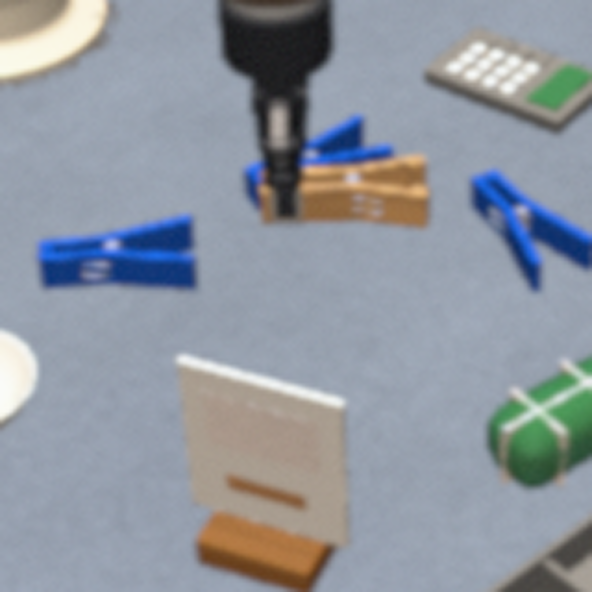

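Request:
{"name": "send_rows", "arguments": {"translation": [[0.012, -0.009, 0], [0.036, -0.028, 0], [0.065, -0.05, 0.004], [0.096, -0.074, 0.008], [0.128, -0.098, 0.012], [0.158, -0.121, 0.016], [0.18, -0.138, 0.016], [0.195, -0.15, 0.016], [0.195, -0.15, 0.016], [0.195, -0.15, 0.016]], "yaw": [1, 4, 8, 12, 16, 20, 23, 23.8, 23.8, 23.8], "fingers": [255, 255, 255, 255, 255, 255, 255, 255, 255, 255]}}

```text
clock: 5.0
position: [485.8, -312.1, 87.5]
ee_rot: [-0.222, 0.975, 0.002, -0.001]
contact_force: [0.4, -0.1, -0.3]
gripper_width: 24.0
```

```bash
python3 - <<'E'
from h import *
plan([487,-312,90],180+25.7)
st=read_state(); np.save("w4.npy",st,allow_pickle=True)
w=get_image("wrist");cv2.imwrite("pics/w4.png",w)
s=get_image("scene");cv2.imwrite("pics/s4.png",s);t=get_image("top");cv2.imwrite("pics/t4.png",t)
cv2.imwrite("pics/s4c.png",cv2.resize(s[230:350,170:310],None,fx=5,fy=5,interpolation=cv2.INTER_CUBIC))
cv2.imwrite("pics/t4c.png",cv2.resize(t[160:280,340:480],None,fx=5,fy=5,interpolation=cv2.INTER_CUBIC))
E
```

```text
t 5.0 pos [ 485.8 -312.1   87.5] toolx ang -154.31 -> rows [-0.0012 -0.0004 -0.0025] yaw -0.01 F [ 0.4 -0.1 -0.3] w 24.0 j6 -0.83 tilt [-0.0027  0.0026 -1.    ]
```

View pics/w4.png

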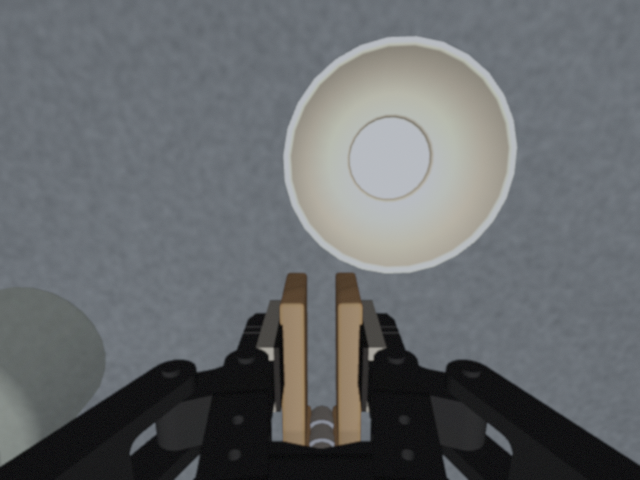

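View pics/s4c.png

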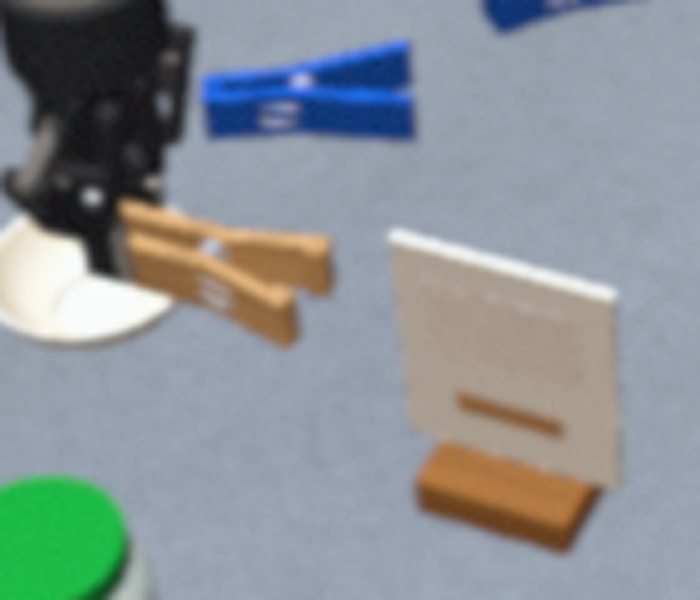

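View pics/t4c.png

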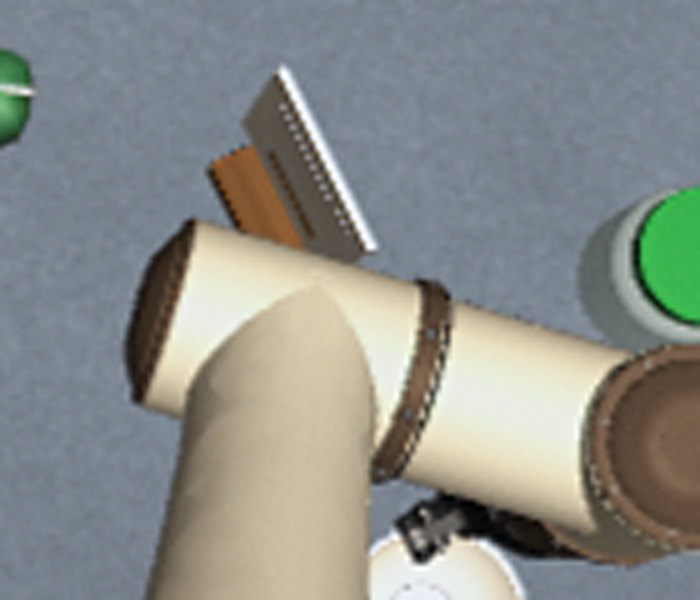

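The wrist picture (peg handles parallel at rows 275–445, pin at about (321,442)) shows the peg still squeezed and held straight. The scene crop shows the jaws wide open. The card's near top corner is at about scene (249.5,278). Next I refine the card's line and the peg's held pose.

```bash
python3 - <<'E'
from h import *
T=cam("top");S=cam("scene")
# card top face strip in top image
for n,f,roi,C in(("top","pics/top0.png",(385,425,165,220),T),("scene","pics/scene0.png",(240,300,268,295),S)):
    im=cv2.imread(f);x0,x1,y0,y1=roi; g=cv2.cvtColor(im,cv2.COLOR_BGR2GRAY)[y0:y1,x0:x1]
    m=(g>215).astype(np.uint8); ys,xs=np.where(m); r=cv2.minAreaRect(np.c_[xs+x0,ys+y0].astype(np.float32))
    w=onplane(C,np.c_[xs+x0,ys+y0],149)[:,:2]
    c=w.mean(0);u=np.linalg.svd(w-c)[2]; d=u[0]*np.sign(u[0][0]); t=(w-c)@d; q=(w-c)@u[1]
    print(n,len(xs),"c",c.round(1),"ang",np.degrees(np.arctan2(d[1],d[0])).round(2),"len",t.min().round(1),t.max().round(1),"thick",(q.max()-q.min()).round(1),"near end",(c+d*t.min()).round(1),"mid-55",(c+d*((t.min()+t.max())/2-55)).round(1))
st=np.load("w4.npy",allow_pickle=True).item(); W=cam("wrist",st)
def cs(x,y): return [170+(x+.5)/5-.5,230+(y+.5)/5-.5]
# pin & jaws in scene at assumed heights
a=np.radians(25.7);d=np.array([np.cos(a),np.sin(a)])
pin_t=st["position"][:2]+42*d
for z in (105,110,112,115): print(z,"pin",onplane(S,[cs(212,247)],z).round(1),"tips L/R",onplane(S,[cs(330,240),cs(297,290)],z).round(1).tolist())
print("expected pin",pin_t,"tri wrist-scene pin",tri(W,[321,443],S,cs(212,247)))
E
```

```text
top 72 c [ 666.1 -225.7] ang 25.11 len -52.7 53.0 thick 3.7 near end [ 618.4 -248.1] mid-55 [ 616.5 -249. ]
scene 92 c [ 668.5 -223.8] ang 25.11 len -54.2 52.3 thick 6.1 near end [ 619.5 -246.8] mid-55 [ 617.9 -247.6]
105 pin [[ 526.2 -287.6  105. ]] tips L/R [[560.3, -244.0, 105.0], [577.9, -275.7, 105.0]]
110 pin [[ 531.2 -290.3  110. ]] tips L/R [[565.2, -247.0, 110.0], [582.6, -278.5, 110.0]]
112 pin [[ 533.2 -291.3  112. ]] tips L/R [[567.1, -248.2, 112.0], [584.5, -279.6, 112.0]]
115 pin [[ 536.3 -292.9  115. ]] tips L/R [[570.0, -249.9, 115.0], [587.4, -281.3, 115.0]]
expected pin [ 523.61768014 -293.92328598] tri wrist-scene pin (array([ 525.79405728, -290.42149261,  103.47200899]), np.float64(6.527208011553273))
```

```bash
python3 - <<'E'
from h import *
im=cv2.imread("pics/w4.png")
cv2.imwrite("pics/w4c.png",cv2.resize(im[260:460,240:400],None,fx=4,fy=3,interpolation=cv2.INTER_CUBIC))
s=cv2.imread("pics/s4.png")
cv2.imwrite("pics/s4d.png",cv2.resize(s[264:304,188:242],None,fx=12,fy=12,interpolation=cv2.INTER_CUBIC))
E
```

```text
(no output)
```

View pics/w4c.png

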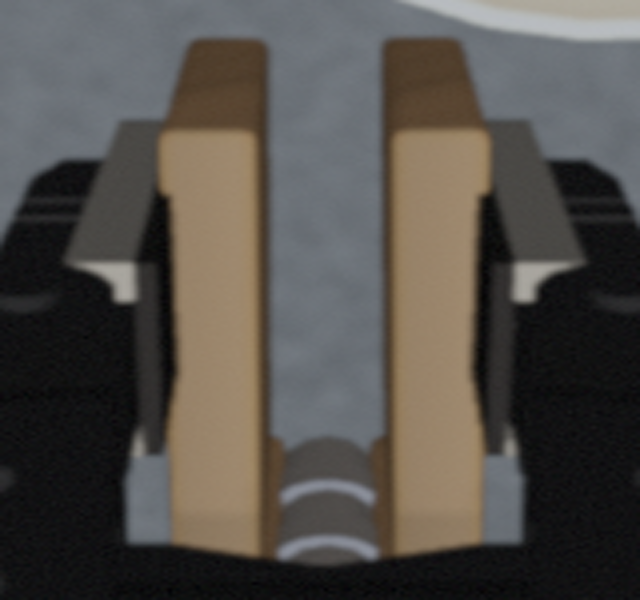

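View pics/s4d.png

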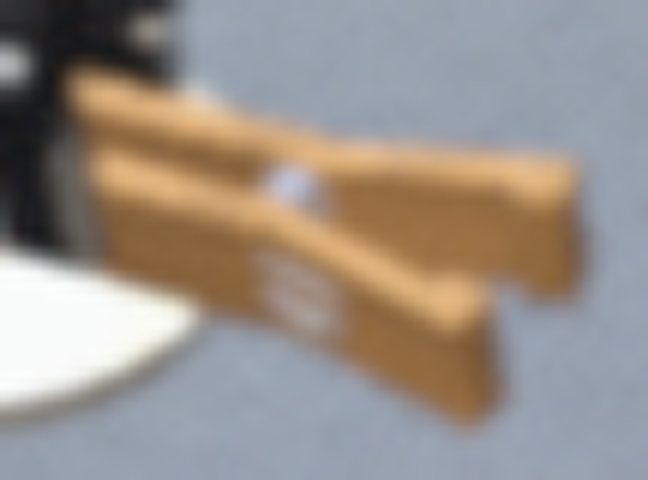

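```bash
python3 - <<'E'
from h import *
st=np.load("w4.npy",allow_pickle=True).item(); W=cam("wrist",st);S=cam("scene")
K,Rw,o=W; px=np.array([321.2,304]);dep=139.5
P=o+Rw@(np.r_[(px-K[:2,2])/K[0,0],1]*dep); print("tail top",P)
a=np.radians(25.69);d=np.array([np.cos(a),np.sin(a)]);n=np.array([-d[1],d[0]])
for z in (104,106,108,110,112):
  tail=onplane(W,[[280,304],[362.5,304]],z); mid=tail.mean(0)
  f=lambda x,y:onplane(S,[[188+(x+.5)/12-.5,264+(y+.5)/12-.5]],z)[0,:2]
  pin=f(292,182); tip=(f(570,165)+f(485,295))/2; 
  tl=(f(75,75)+f(92,150))/2
  print(z,"w",np.linalg.norm(tail[0]-tail[1]).round(1),"tail rel TCP along",((mid[:2]-st["position"][:2])@d).round(1),"lat",((mid[:2]-st["position"][:2])@n).round(1),"| scene pin along",((pin-st["position"][:2])@d).round(1),"lat",((pin-st["position"][:2])@n).round(1),"tips",((tip-st["position"][:2])@d).round(1),((tip-st["position"][:2])@n).round(1))
E
```

```text
tail top [ 472.86042225 -318.68149672  103.16766458]
104 w 27.8 tail rel TCP along -14.9 lat -0.3 | scene pin along 45.6 lat 6.3 tips 95.6 10.9
106 w 27.4 tail rel TCP along -15.8 lat -0.3 | scene pin along 47.0 lat 4.5 tips 96.8 9.1
108 w 26.9 tail rel TCP along -16.7 lat -0.3 | scene pin along 48.3 lat 2.7 tips 98.0 7.2
110 w 26.5 tail rel TCP along -17.6 lat -0.3 | scene pin along 49.7 lat 0.8 tips 99.3 5.3
112 w 26.1 tail rel TCP along -18.5 lat -0.3 | scene pin along 51.0 lat -1.0 tips 100.5 3.5
```

```bash
python3 -c "
from h import *
plan([494.9,-305.6,78],180+25.1)"
```

```text
t 5.15 pos [ 486.6 -311.3   88.5] toolx ang -154.19 -> rows [-0.01    0.0015  0.0105] yaw 0.71 F [-0.6 -0.1 -1.3] w 24.3 j6 -0.83 tilt [-0.0011  0.0019 -1.    ]
```

Request:
{"name": "send_rows", "arguments": {"translation": [[-0.005, 0.001, 0.005], [-0.01, 0.0015, 0.0105], [-0.01, 0.0015, 0.0105], [-0.01, 0.0015, 0.0105], [-0.01, 0.0015, 0.0105]], "yaw": [0.4, 0.7, 0.7, 0.7, 0.7], "fingers": [255, 255, 255, 255, 255]}}

```text
clock: 5.65
position: [495.0, -305.5, 78.0]
ee_rot: [-0.218, 0.976, 0.001, -0.0]
contact_force: [-0.7, 0.2, -0.7]
gripper_width: 24.5
```

```bash
python3 - <<'E'
from h import *
plan([494.9,-305.6,78],180+25.1)
st=read_state(); np.save("w5.npy",st,allow_pickle=True)
s=get_image("scene");cv2.imwrite("pics/s5.png",s)
cv2.imwrite("pics/s5c.png",cv2.resize(s[265:335,190:300],None,fx=7,fy=7,interpolation=cv2.INTER_CUBIC))
S=cam("scene"); 
# predicted image of peg model points and card line for comparison
a=np.radians(25.1);d=np.array([np.cos(a),np.sin(a)]);n=np.array([-d[1],d[0]]);p=st["position"]
q=lambda x,y,z:np.r_[p[:2]+d*x+n*y,z]
zt=p[2]+23.5
for nm,v in(("pin",(48,0)),("tipL in",(102,13.5)),("tipR in",(102,-13.5)),("edge mid top 149",None)):
    P=q(*v,zt) if v else np.array([617.2,-248.3,149]); print(nm,((proj(S,P)[0]-[190,265]+.5)*7-.5).round(0))
E
```

```text
t 5.65 pos [ 495.  -305.5   78. ] toolx ang -154.87 -> rows [ 0.0001 -0.0001  0.    ] yaw 0.03 F [-0.7  0.2 -0.7] w 24.5 j6 -0.86 tilt [-0.0012  0.0019 -1.    ]
pin [185. 123.]
tipL in [347. 138.]
tipR in [307. 190.]
edge mid top 149 [404.  82.]
```

View pics/s5c.png

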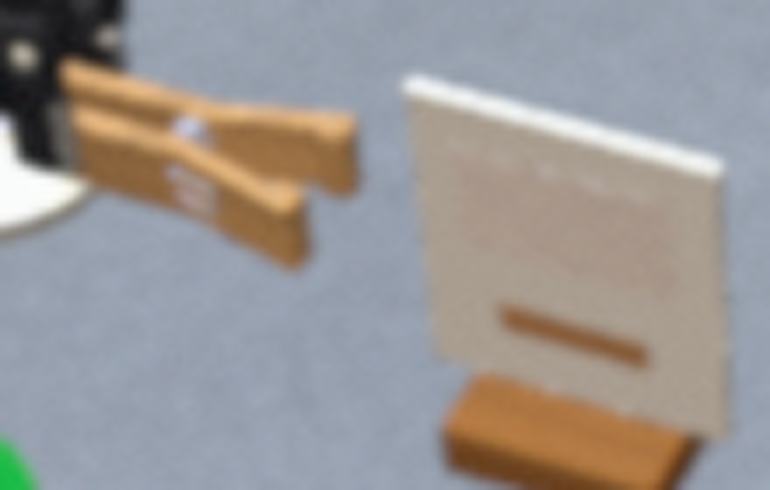

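The alignment agrees with the scene view to about 1 px. Advancing along the card.

Request:
{"name": "send_rows", "arguments": {"translation": [[-0.008, 0, 0], [-0.018, 0, 0], [-0.026, 0, 0], [-0.034, 0, 0], [-0.042, 0, 0], [-0.049, 0, 0], [-0.052, 0, 0], [-0.052, 0, 0], [-0.052, 0, 0]], "yaw": [0, 0, 0, 0, 0, 0, 0, 0, 0], "fingers": [255, 255, 255, 255, 255, 255, 255, 255, 255]}}

```text
clock: 6.6
position: [541.8, -283.5, 78.0]
ee_rot: [-0.217, 0.976, 0.001, -0.0]
contact_force: [-1.2, -1.3, -0.6]
gripper_width: 24.3
```

```bash
python3 - <<'E'
from h import *
plan([542,-283.5,78],180+25.1)
st=read_state(); np.save("w6.npy",st,allow_pickle=True)
s=get_image("scene");cv2.imwrite("pics/s6.png",s);t=get_image("top");w=get_image("wrist")
cv2.imwrite("pics/s6c.png",cv2.resize(s[260:340,210:310],None,fx=7,fy=7,interpolation=cv2.INTER_CUBIC))
cv2.imwrite("pics/t6c.png",cv2.resize(t[160:280,340:480],None,fx=5,fy=5,interpolation=cv2.INTER_CUBIC))
cv2.imwrite("pics/w6.png",w)
S=cam("scene"); 
a=np.radians(25.1);d=np.array([np.cos(a),np.sin(a)]);n=np.array([-d[1],d[0]]);p=st["position"]
q=lambda x,y,z:np.r_[p[:2]+d*x+n*y,z]
zt=p[2]+23.5
for nm,v in(("pin",(48,0)),("tipL in",(102,13.5)),("tipR in",(102,-13.5)),("edge mid top 149",None)):
    P=q(*v,zt) if v else np.array([617.2,-248.3,149]); print(nm,((proj(S,P)[0]-[210,260]+.5)*7-.5).round(0))
E
```

```text
t 6.6 pos [ 541.8 -283.5   78. ] toolx ang -154.89 -> rows [-0.0002 -0.0001  0.    ] yaw 0.01 F [-1.2 -1.3 -0.6] w 24.3 j6 -0.91 tilt [-0.0014  0.002  -1.    ]
pin [181. 197.]
tipL in [345. 212.]
tipR in [308. 266.]
edge mid top 149 [264. 117.]
```

View pics/s6c.png

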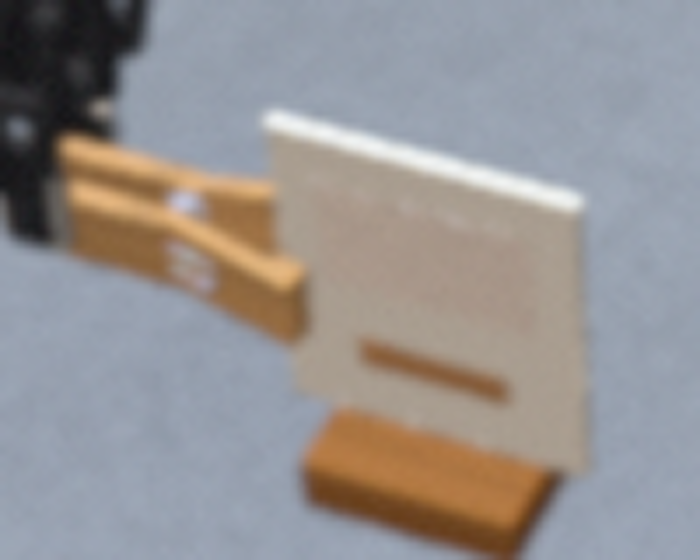

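View pics/t6c.png

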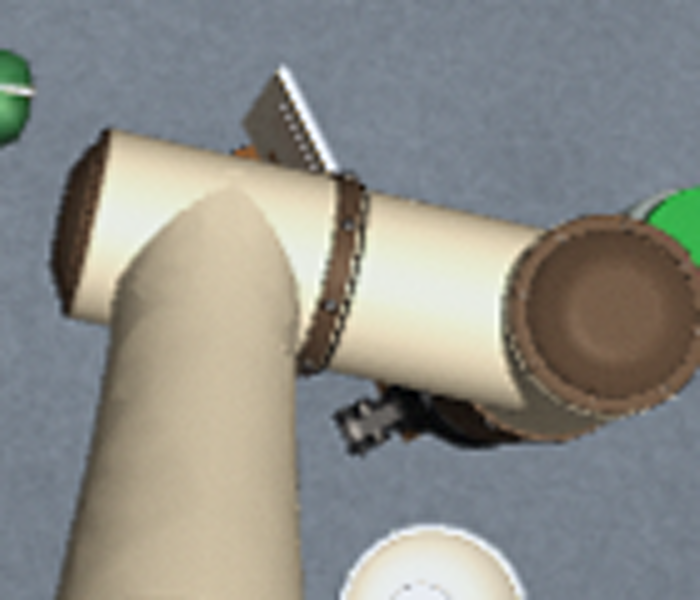

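View pics/w6.png

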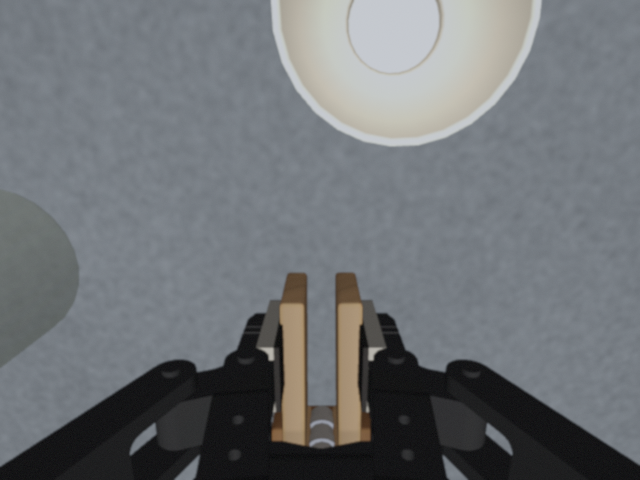

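The jaws straddle the card: the near jaw is in front of it at about scene (253,302), and the far jaw disappears behind the edge at about (249,290). The card's corners are unmoved and forces are at noise level. The views hint at a 1–2 mm sideways bias, so I'll trim by 1 mm and go 3 mm deeper.

Request:
{"name": "send_rows", "arguments": {"translation": [[-0.001, 0.0005, 0], [-0.003, 0.001, 0], [-0.003, 0.001, 0], [-0.003, 0.001, 0], [-0.003, 0.001, 0], [-0.003, 0.001, 0]], "yaw": [0, 0, 0, 0, 0, 0], "fingers": [255, 255, 255, 255, 255, 255]}}

```text
clock: 7.35
position: [544.0, -281.5, 78.1]
ee_rot: [-0.217, 0.976, 0.001, -0.0]
contact_force: [-1.0, -0.4, -0.0]
gripper_width: 24.0
```

```bash
python3 - <<'E'
from h import *
plan([542,-283.5,78],180+25.1)
st=read_state(); print(st["wrist_torque"],np.load("w5.npy",allow_pickle=True).item()["wrist_torque"])
s=get_image("scene");cv2.imwrite("pics/s7c.png",cv2.resize(s[260:340,210:310],None,fx=7,fy=7,interpolation=cv2.INTER_CUBIC))
C=cam("scene");g=cv2.cvtColor(s,cv2.COLOR_BGR2GRAY)[268:295,240:300];ys,xs=np.where(g>215)
w=onplane(C,np.c_[xs+240,ys+268],149)[:,:2];c=w.mean(0);u=np.linalg.svd(w-c)[2][0];print(c,np.degrees(np.arctan(u[1]/u[0])),len(xs))
E
```

```text
t 7.35 pos [ 544.  -281.5   78.1] toolx ang -154.9 -> rows [ 0.0027 -0.001   0.0001] yaw -0.0 F [-1.  -0.4 -0. ] w 24.0 j6 -0.92 tilt [-0.0011  0.0019 -1.    ]
[-0.01037275 -0.00121651  0.00416697] [ 0.0046113   0.11659043 -0.03809145]
[ 668.33627376 -223.96068109] 25.27448123868003 95
```

View pics/s7c.png

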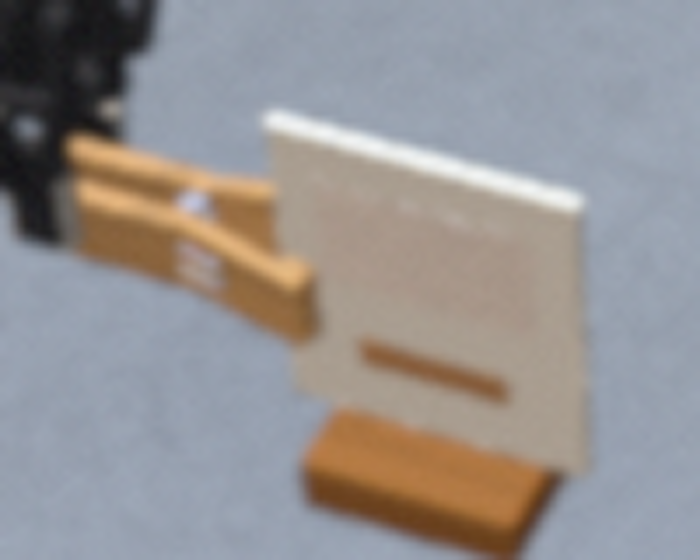

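```bash
python3 -c "
from bench import *
print(job_done())"
```

```text
the job is handed in; nothing more can be done
None
```

I picked up the plain wooden peg, squeezed it to its stop and brought it level around the tall card's robot-facing edge. I handed in at about 7.4 s, still holding it squeezed open.

**Last checks**
- **Card:** it has not moved. The scene camera puts its centre at (668.3, -224.0) mm now against (668.5, -223.8) mm at the start.
- **Contact:** force and torque at the wrist were at noise level (about 1 N), so I saw no sign of a jaw touching.
- **Mouth:** one jaw stands on each side of the card. I work out that the edge is about 23 mm in from the jaw tips, with the peg's middle about 86.5 mm above the counter.

**What disagreed or could not be confirmed**
- The gripper read 24 mm against the nominal 28 mm. The wrist picture taken before the last small move showed the handles parallel, so I took it as fully open.
- The peg sits about 6 mm farther forward in the fingers than planned. I allowed for this.
- The cameras differed by 1–2 mm sideways, so I moved the peg 1 mm across. The calculated gap to each jaw is about 8 mm, but the arm hid the mouth from the top camera, so I could not measure the gap directly.

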